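# Load the sample cassette and hold the reader's lever in the green band

### The job

Put the white sample cassette into the matching keyed pocket of the bench reader so that it lies flat and fully home, without dropping it, and let go of it. Then push the reader's red spring lever down with the gripper's fingers to half its travel, where it is level and its black pointer stands in the green band, never down to the bottom stop, and keep it there: the job finishes with the robot still holding the lever down. Do not press the lever before the cassette is in, and leave the timer, jar, beaker and vial rack where they are.

Things in the scene. Friction and masses are not known exactly. Their poses are not given: they have to be found in the camera images.
- cassette: Loose cassette, about 90 g. White body x -32..24, y -24..24, z 0..16 mm; white key tongue y -11..11, on to x = 40, amber window on top. Blue ribbed grip on it, x -24..16, y -10..10, z 16..37 mm: take it across these 20 mm. Origin: underside, on the centre line, 32 mm from the blunt end; x to the tongue, z up. Lies flat left or right of the reader (may swap places with the timer).
- reader: White bench reader, fixed: deck x -75..100, y -130..100 mm, top 12 mm over the worktop. Origin on the worktop; x away from the robot (yaw within 0.25), z up. Pocket left (+y); behind it a housing x 58..96, y -30..95, 62 mm high. Red lever right (-y). Aluminium scale plate, 24 mm wide, 102 mm high, at x -55, y -119 mm: green band, red band below it.
- pocket (a point): Centre of the pocket's floor, 12 mm above the worktop; axes as the reader's. The seated cassette's origin and axes coincide with these (tongue to the reader's +x, in the key slot). Pocket of the cassette's outline with 1.5 mm clearance on every side; grey walls 8 mm thick, 11 mm high, the upper 4 mm chamfered 45 degrees (yellow) as lead-in.
- lever_pad (a point): Centre of the top face of the lever's red pad, 38 mm long (reader x), 34 mm wide (y); moves with the lever: 94 mm above the worktop at rest, 67 mm at half travel (level), 40 mm at the bottom stop. 110 mm from the pivot, which lies behind it (+x), 62 mm above the worktop. A black pointer sticks out from the pad to the right (-y), in front of the scale plate.
- lever (a joint): Lever angle, rad: 0 released (raised 0.25), grows as the pad is pushed down; 0.25 = level, half travel, middle of the green band (0.185 to 0.315); 0.5 = bottom stop. A spring returns it; pushing at the pad takes about 3 N at the start, 6.5 N at half travel, 10 N at the bottom.
- timer: Bystander: white laboratory timer, 69 x 72 x 21 mm, lying flat, to the right or to the left of the reader. Origin: centre of its underside.
- oil_jar: Bystander: glass jar of oil with a white lid, diameter 61, height 124 mm, at the back on the left. Origin: centre of its underside.
- beaker: Bystander: empty glass beaker, 70 x 74 x 88 mm, on the right. Origin: centre of its underside.
- vial_rack: Bystander: green vial rack, 52 x 150 x 28 mm, on the far left. Origin: centre of its underside.
Things that resemble listed ones, but are neither listed nor needed, are in the scene too. Leave any turquoise look-alike of the cassette alone.

How it is judged:
On the way, in this order (a step that is already met when the one before it is completed fails the run):
1. the cassette lies home in the pocket, let go, with the lever still up (horizontal distance between cassette and pocket below 0.004 m and z of cassette in the frame of pocket below 0.002 m and angle between the x axis of cassette and the x axis of pocket, either way round below 0.06 rad and angle between cassette's own z axis and vertical below 0.035 rad and contact force between each of the fingers, the arm and cassette below 0.1 N and value of joint lever below 0.1 rad), for 0.2 s.
2. the fingers hold the lever in the green band (value of joint lever between 0.185 and 0.315 rad and contact force between the fingers and lever above 1 N), for 0.5 s.
At the end, for the whole second after the job is handed in: Cassette at rest in the pocket (4 mm sideways, 2 mm in height, 0.06 rad turned, 0.035 rad tilted), untouched by the robot; fingers push the lever with over 1 N and hold it between 0.185 and 0.315 rad; timer, jar, beaker and vial rack within 30 mm of their starts (all of step 2 and horizontal distance between cassette and pocket below 0.004 m and z of cassette in the frame of pocket below 0.002 m and angle between the x axis of cassette and the x axis of pocket, either way round below 0.06 rad and angle between cassette's own z axis and vertical below 0.035 rad and contact force between each of the fingers, the arm and cassette below 0.1 N and linear speed of cassette below 0.02 m/s and distance of each of timer, oil_jar, beaker, vial_rack from where it was at the start of the episode below 0.03 m); the arm keeps its last pose, push and grip.
It fails at once if the lever is pushed to its bottom stop (beyond 0.45 rad) (value of joint lever above 0.45 rad).
It fails at once if the lever is pressed (beyond 0.12 rad) before the cassette is in the pocket (value of joint lever above 0.12 rad and (horizontal distance between cassette and pocket above 0.012 m or z of cassette in the frame of pocket above 0.008 m)).
It fails at once if the cassette is dropped (falls unheld at more than 0.35 m/s while its underside is more than 35 mm above the worktop) (height (world z) of cassette above 0.035 m and contact force between the fingers and cassette below 0.05 N and linear speed of cassette above 0.35 m/s).
It fails at once if the timer, jar, beaker or vial rack is moved more than 30 mm or tipped (distance of any of timer, oil_jar, beaker, vial_rack from where it was at the start of the episode above 0.03 m or angle between any of timer, oil_jar, beaker, vial_rack's own z axis and vertical above 0.4 rad).
It also fails if it takes over 45 s, if anything falls off the work surface, if the arm or the gripper's body presses on something with over 40 N, if the wrist force passes 120 N, or if a joint passes its speed limit or range.

### The arm

A 7-joint arm with a two-finger parallel gripper is mounted at the origin on a cart in front of the work surface, level with it; the furniture and walls round the work are solid. World frame = base frame: x ahead of the robot, y to its left, z up, the work surface at z = 0. Lengths are in m, angles in rad, forces in N, time in s.
With the tool pointing down it reaches from about 0.425 to 0.925 m from the base axis. Payload 6.8 kg.
Tool frame: the origin (TCP) lies midway between the tips of the shut fingers; the grasp point (between the pads) lies arm.grasp_offset behind it (arm.grasp_offset is the distance from the TCP to the grasp point, in m); z points along the fingers, y is the line along which they close (so a half turn about z gives the same grasp; the last joint's range is limited). The gripper opens to 85 mm and grips with 20 to 120 N. Pads are 22 mm wide; open, the fingers measure 114 mm over their backs; the gripper's body (76 mm by 85 mm) begins 54 mm behind the grasp point. The pads swing forward as they close: fully open they stand 13 mm farther back than shut.
Start: joints at [-1.434, 0.477, 0.022, 1.555, -0.011, 1.109, -0.083], TCP at [0.164, 0.655, 0.231] pointing down, gripper open.
Joint ranges: [-2.96, 2.96], [-0.34, 2.1], [-1.41, 1.46], [0.24, 2.44], [-1.37, 4.51], [0.17, 1.92], [-2.96, 2.96]. Speed limits (rad/s): [2.39, 2.39, 3.14, 3.14, 3.14, 3.14, 3.14].

### API

Orientations are given as a unit quaternion [w, x, y, z].
In Python, from plant import arm gives the robot as it stands. The module is installed in compiled form; this text tells all that it offers.
- The arm moves only by the tool apply_moves, never from a script. Its argument "commands" is a list of rows, each an object of numbers: "dx", "dy", "dz": the shift along the tool's x, y, z in mm; "roll": the turn about the tool's z in degrees. In form: [{"dx": .., "dy": .., "dz": .., "roll": ..}, ...]. A call has 1 to 20 rows; each row is the pose to reach, as a shift and turn from the pose commanded when the call began, along the tool's axes at that moment; what a row does not reach only later rows make up. A row lasts 1/12 s, in which the tool goes at most 41.7 mm and 7.16 degrees, less where a joint would pass 70% of its speed; a pose out of reach is approached as far as the arm can. A call with a gripper value outside its range is refused whole. "jaw" is the opening, from -1 (shut) to 1 (fully open), set as the call begins (left out, the last holds). The fingers move at their own pace and stop on an object; the grip force is fixed at half the most. Time passes only in rows, so rows that repeat a pose let the fingers close. It gives the time, the measured TCP pose, the force, the opening and the grip force at its end, in the units of the state.
- arm.get_state(): the state, without advancing time (a new reading comes with each control period).
- arm.camera(name): name is "scene" or "top" or "wrist"; returns a dict with "frame" (420x560x3 uint8, red, green, blue), "fx", "fy", "cx", "cy" (pixels), "view" (4x4, takes a point from world to camera coordinates); the wrist camera has in their place "T_tool_cam" (4x4, takes a point from camera to tool coordinates, whose origin is the TCP and whose axes are the flange's). Camera axes: x right, y up, looking along -z (the intrinsics and any distortion apply to the point x, -y, -z); pixel columns grow to the right and rows downward; lengths in m; the calibration is good to about 2 mm. A picture is of the moment at which its call begins: read the wrist's pose just before it. There is no depth.
- arm.sign_off(): hands the job in; it is judged then, once.
Trained networks look in a picture, given as the dict that the camera call returned (one of the last four; its "shot" number tells which), for a name from the list of things; names that differ only in an ending like _2 or _b are one class to them, and where a whole thing is asked for, a point or a joint stands for the part that bears it (a point fixed in the world has none). Each returns a list of dicts, best first, with "conf" (0 to 1); they miss things now and then, are a little off and sometimes report something else, mostly with a low value. They report only what shows in the picture. A call takes as long as a camera call. They do not tell look-alikes from the thing itself.
- arm.silhouettes(picture, query): "mask" (420x560 bool, what is visible of it) and "bbox" ([centre column, centre row, width, height] in pixels, round what is visible of it).
The state is a dict: "t": time; "qpos": joint angles; "joint_vel": joint speeds; "joint_efforts": joint torques, N m; "tool_pos": TCP position; "eef_rot": TCP orientation; "contact_force": force on the tool from outside, world axes, zero at the start; "wrist_torque": the same for the moment, N m; "finger_gap": finger opening in m; "finger_force": force on a finger pad.
Only numpy, scipy, OpenCV 4.12 (cv2) and the standard library are available. Lean on these libraries where they do the work, as an engineer would, in place of code of your own. Each camera call takes 0.05 s, during which the arm holds its last target. There are 200 camera calls.

## Working session

There is one attempt and no reset: what is moved stays moved. The work goes in short steps, Python scripts to look and compute and a tool call to move; the robot and the scene stay as the last step left them, time stands still between calls to the robot, and variables do not carry over. Pictures are saved under pics/ and viewed, at most 12 in all, crops included, and the job is handed in when it is done.

Besides the shell and the picture viewer there is one more tool, called as name(argument=value, ...) on one line, values as JSON. apply_moves: Moves the arm, as the interface text tells. Its arguments: {"type":"object","properties":{"commands":{"type":"array"},"jaw":{"type":"number"}},"required":["commands"]}

```bash
mkdir -p pics; python3 - <<'E'
from plant import arm
import cv2,numpy as np,pickle
s=arm.get_state(); print(s, arm.grasp_offset)
D={}
for n in ("top","scene"):
    c=arm.camera(n); D[n]=c
    cv2.imwrite(f"pics/{n}0.png",c["frame"][:,:,::-1])
    print(n,c["fx"],c["fy"],c["cx"],c["cy"],[k for k in c],np.round(c["view"],4).tolist())
    for q in ("cassette","reader","lever_pad","timer"):
        for d in arm.silhouettes(c,q)[:3]: print(q,round(d["conf"],2),np.round(d["bbox"],1))
pickle.dump(D,open("d0.pkl","wb"))
E
```

```text
{'t': 0.0, 'qpos': array([-1.43413788,  0.47780124,  0.02234149,  1.55645382, -0.01152088,
        1.10931001, -0.0830835 ]), 'joint_vel': array([-0.00055046, -0.00076035, -0.00042868, -0.00038129, -0.00122031,
        0.00024676, -0.00076599]), 'joint_efforts': array([-1.74285557e-03, -5.96445715e+01,  1.60686426e+00, -2.81200433e+01,
        1.24821888e-02,  9.30712296e-03, -1.99038124e-05]), 'tool_pos': array([0.16343253, 0.65429953, 0.23032399]), 'eef_rot': array([-5.30063668e-05,  1.22060427e-01,  9.92522242e-01, -9.20696803e-04]), 'contact_force': array([-0.05907592, -0.61326452,  0.12671634]), 'wrist_torque': array([-0.01586389, -0.01582846, -0.05126495]), 'finger_force': 0.0, 'finger_gap': 0.0853824823283681} 0.0187
top 525.4567461792402 525.4567461792402 270.5412951185856 211.8773931177112 ['frame', 'fx', 'fy', 'cx', 'cy', 'view', 'shot'] [[0.0205, -0.9998, 0.005, 0.0029], [0.9928, 0.0209, 0.1176, -0.5337], [-0.1177, 0.0025, 0.993, -1.6756], [0.0, 0.0, 0.0, 1.0]]
cassette 0.84 [173.4 268.9  23.9  17. ]
cassette 0.67 [209.1 256.4  16.3  19.9]
cassette 0.52 [159.4 231.6  13.5  25.9]
reader 0.78 [247.8 198.3  71.   54.7]
lever_pad 0.84 [264.3 203.1   9.2  43.9]
scene 470.607140181415 470.607140181415 284.63767770978683 203.39238845677153 ['frame', 'fx', 'fy', 'cx', 'cy', 'view', 'shot'] [[0.6281, -0.7778, 0.0219, -0.3413], [0.3989, 0.3461, 0.8491, -0.2703], [-0.668, -0.5246, 0.5277, -1.147], [0.0, 0.0, 0.0, 1.0]]
cassette 0.71 [170.  207.4  13.8  22.1]
cassette 0.57 [188.6 186.8  23.2  17.7]
cassette 0.51 [202.1 210.6  25.5  19.3]
reader 0.97 [268.4 201.1  82.5  56. ]
lever_pad 0.5 [275.5 194.2  24.3  12. ]
timer 0.7 [347.4 260.   25.3  16.8]
```

View pics/top0.png

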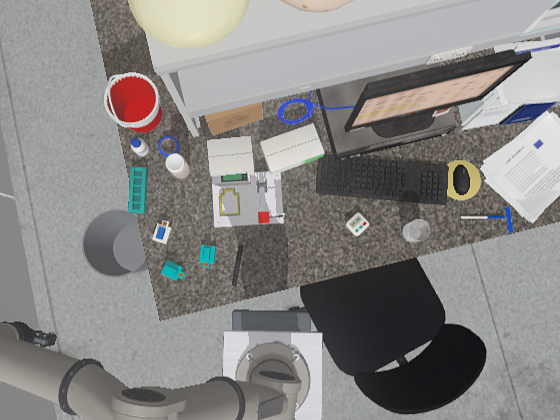

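View pics/scene0.png

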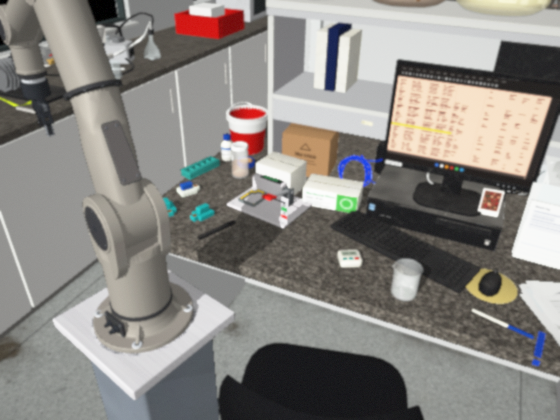

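The top view shows the white cassette with its blue grip at about (162,232), with turquoise look-alikes at (172,270) and (207,255). The reader is at (248,198), its yellow pocket at (230,201) and the red pad at (264,217). The scene view agrees.

```bash
cat > h.py <<'E'
import numpy as np,cv2,pickle
from scipy.spatial.transform import Rotation as R
def ray(c,u,v):
    d=np.array([(u-c["cx"])/c["fx"],-(v-c["cy"])/c["fy"],-1]); V=np.array(c["view"])
    return -V[:3,:3].T@V[:3,3], V[:3,:3].T@d
def at(c,u,v,z):
    o,d=ray(c,u,v); return o+d*(z-o[2])/d[2]
def rot(s): q=s["eef_rot"]; return R.from_quat([q[1],q[2],q[3],q[0]])
def wrist(arm):
    s=arm.get_state(); c=arm.camera("wrist"); T=np.eye(4); T[:3,:3]=rot(s).as_matrix(); T[:3,3]=s["tool_pos"]
    c["view"]=np.linalg.inv(T@c["T_tool_cam"]); return s,c
def totool(s,p):  # world point -> tool mm
    return 1000*rot(s).inv().apply(np.array(p)-s["tool_pos"])
E
python3 - <<'E'
from h import *
from plant import arm
D=pickle.load(open("d0.pkl","rb")); c=D["top"]; s,w=wrist(arm)
for n,u,v,z in (("cas",162,232,.03),("pad",264,217,.094),("pocket",230,201,.02),("deckFL",215,227,.012),("deckFR",284,222,.012),("timer",357,224,.02)): 
    p=at(c,u,v,z); print(n,p.round(3),totool(s,p).round(0))
print(rot(s).as_matrix().round(3), w["T_tool_cam"].round(3),w["fx"],w["cx"],w["cy"])
f=cv2.resize(c["frame"][150:290,120:300,::-1],None,fx=4,fy=4,interpolation=cv2.INTER_CUBIC); cv2.imwrite("pics/crop0.png",f)
E
```

```text
cas [0.461 0.364 0.03 ] [-359. -211.  201.]
pad [0.51  0.034 0.094] [-486. -518.  137.]
pocket [0.568 0.148 0.02 ] [-515. -394.  211.]
deckFL [0.482 0.195 0.012] [-421. -369.  219.]
deckFR [ 0.503 -0.031  0.012] [-496. -583.  219.]
timer [ 0.501 -0.269  0.02 ] [-551. -815.  211.]
[[-0.97   0.242 -0.   ]
 [ 0.242  0.97  -0.   ]
 [ 0.    -0.    -1.   ]] [[-0.     0.966  0.259  0.066]
 [ 1.     0.    -0.002 -0.001]
 [-0.002  0.259 -0.966 -0.143]
 [ 0.     0.     0.     1.   ]] 311.54801755094377 280.380158919301 211.99894758996686
```

View pics/crop0.png

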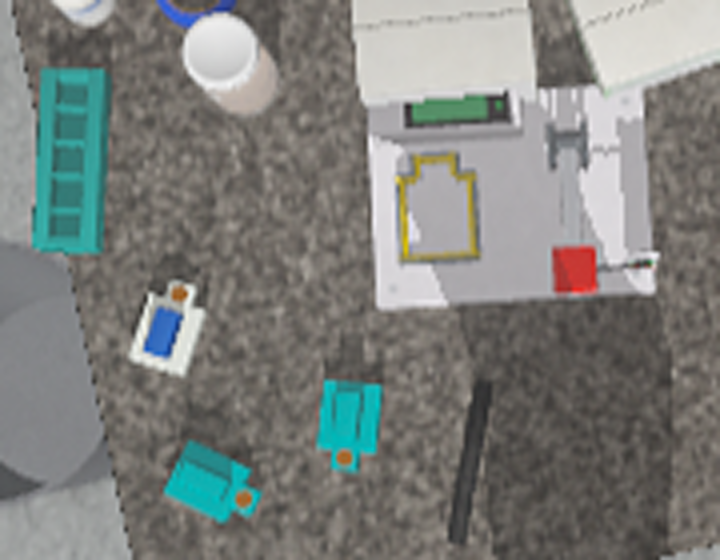

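The crop shows the cassette centre at crop pixel (167,330), tongue to the back right (180,290), at a yaw of about -0.3. The pocket outline and red pad are clear.

apply_moves(commands=[{"dx": -36, "dy": -21, "dz": 5}, {"dx": -72, "dy": -42, "dz": 10}, {"dx": -108, "dy": -63, "dz": 20}, {"dx": -144, "dy": -84, "dz": 30}, {"dx": -180, "dy": -105, "dz": 40}, {"dx": -216, "dy": -126, "dz": 50}, {"dx": -252, "dy": -147, "dz": 50}, {"dx": -288, "dy": -168, "dz": 50}, {"dx": -324, "dy": -190, "dz": 50}, {"dx": -350, "dy": -205, "dz": 50}, {"dx": -359, "dy": -211, "dz": 50}, {"dx": -359, "dy": -211, "dz": 50}, {"dx": -359, "dy": -211, "dz": 50}, {"dx": -359, "dy": -211, "dz": 50}], jaw=1)

```text
$.commands[0]: bad value
```

```bash
python3 - <<'E'
from h import *
from plant import arm
s,c=wrist(arm); print(s["t"],s["tool_pos"],s["joint_vel"].round(3))
cv2.imwrite("pics/w1.png",c["frame"][:,:,::-1]); pickle.dump((s,c),open("w1.pkl","wb"))
for d in arm.silhouettes(c,"cassette"): print(d["conf"],d["bbox"])
f=c["frame"]; h=cv2.cvtColor(f,cv2.COLOR_RGB2HSV)
blue=((h[...,0]>105)&(h[...,0]<125)&(h[...,1]>150)&(h[...,2]>60)).astype(np.uint8)
n,l,st,ce=cv2.connectedComponentsWithStats(blue)
for i in range(1,n):
  if st[i,4]>200: print(st[i],ce[i])
E
```

```text
0.55 [0.1636275  0.65490747 0.23133036] [ 0.    -0.    -0.    -0.001  0.    -0.001  0.002]
0.42 [93.2, 381.5, 14.5, 7.6]
```

View pics/w1.png

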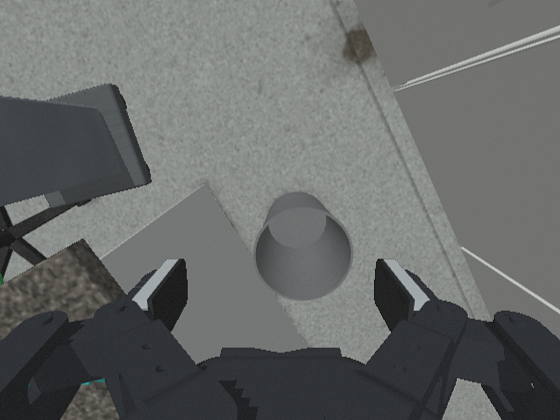

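That call was refused because "roll" is required. The wrist picture shows only floor and the open fingers (pads near rows 260–310).

apply_moves(commands=[{"dx": -36, "dy": -21, "dz": 5, "roll": 0}, {"dx": -72, "dy": -42, "dz": 10, "roll": 0}, {"dx": -108, "dy": -63, "dz": 20, "roll": 0}, {"dx": -144, "dy": -84, "dz": 30, "roll": 0}, {"dx": -180, "dy": -105, "dz": 40, "roll": 0}, {"dx": -216, "dy": -126, "dz": 50, "roll": 0}, {"dx": -252, "dy": -147, "dz": 50, "roll": 0}, {"dx": -288, "dy": -168, "dz": 50, "roll": 0}, {"dx": -324, "dy": -190, "dz": 50, "roll": 0}, {"dx": -350, "dy": -205, "dz": 50, "roll": 0}, {"dx": -359, "dy": -211, "dz": 50, "roll": 0}, {"dx": -359, "dy": -211, "dz": 50, "roll": 0}, {"dx": -359, "dy": -211, "dz": 50, "roll": 0}, {"dx": -359, "dy": -211, "dz": 50, "roll": 0}], jaw=1)

```text
t: 1.82
tool_pos: [0.4595, 0.3647, 0.1813]
eef_rot: [-0.0, 0.121, 0.993, 0.0]
contact_force: [0.0, 0.9, -0.3]
finger_gap: 0.0856
finger_force: 0.0
```

```bash
python3 - <<'E'
from h import *
from plant import arm
s,c=wrist(arm); print(s["t"],s["tool_pos"],s["joint_vel"].round(3))
cv2.imwrite("pics/w2.png",c["frame"][:,:,::-1]); pickle.dump((s,c),open("w2.pkl","wb"))
E
```

```text
1.8167 [0.45948067 0.3647295  0.18127337] [-0.014  0.002 -0.007  0.     0.004  0.001  0.003]
```

View pics/w2.png

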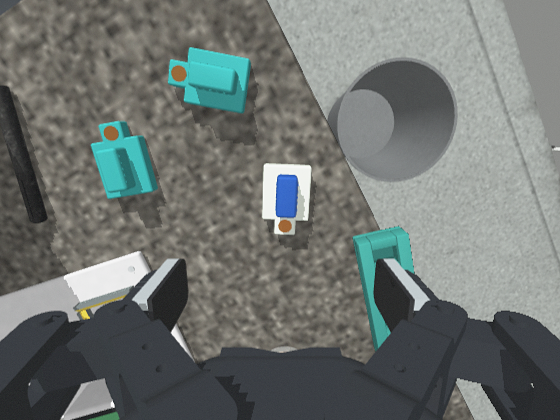

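The wrist view shows the cassette at (287,195), grip at (287,195) and tongue at (285,227). Look-alikes are at (120,165) and (210,78), and the reader corner is at lower left.

```bash
cat >> h.py <<'E'
from scipy.optimize import minimize
def box(x0,x1,y0,y1,z0,z1): return np.array([[x,y,z] for x in(x0,x1) for y in(y0,y1) for z in(z0,z1)])/1000.
BODY=[box(-32,24,-24,24,0,16),box(24,40,-11,11,0,16)]; GRIP=[box(-24,16,-10,10,16,37)]
def proj(c,P):
    V=np.array(c["view"]); q=P@V[:3,:3].T+V[:3,3]; return np.c_[c["cx"]+c["fx"]*q[:,0]/-q[:,2], c["cy"]-c["fy"]*q[:,1]/-q[:,2]]
def place(P,p,z): 
    a=p[2]; return P@np.array([[np.cos(a),np.sin(a),0],[-np.sin(a),np.cos(a),0],[0,0,1]])+[p[0],p[1],z]
def render(c,boxes,p,z):
    m=np.zeros((420,560),np.uint8)
    for b in boxes:
        h=cv2.convexHull(proj(c,place(b,p,z)).astype(np.float32))
        cv2.fillConvexPoly(m,np.round(h*256).astype(np.int32),255,cv2.LINE_AA,8)
    return m/255.
def fit(c,parts,p0,z):
    f=lambda p: sum(np.abs(render(c,b,p,z)-m).sum() for b,m in parts)
    best=None
    for k in range(3):
        r=minimize(f,p0 if best is None else best.x,method="Nelder-Mead",options=dict(initial_simplex=(p0 if best is None else best.x)+np.array([[0,0,0],[.006,0,0],[0,.006,0],[0,0,.1]])/(k+1),xatol=1e-5,fatol=.1)); best=r
    return best
def hsv(c): return cv2.cvtColor(c["frame"],cv2.COLOR_RGB2HSV).astype(int)
def cassmasks(c,roi):
    h=hsv(c); H,S,V=h[...,0],h[...,1],h[...,2]; g=np.zeros((420,560),bool); u0,u1,v0,v1=roi; g[v0:v1,u0:u1]=1
    blue=(H>100)&(H<130)&(S>150)&g; org=(H<20)&(S>120)&(V>100)&g; wh=(S<40)&(V>150)&g
    al=(blue|org|wh).astype(np.uint8); n,l,st,_=cv2.connectedComponentsWithStats(al); i=1+np.argmax(st[1:,4])
    return cv2.morphologyEx((l==i).astype(np.uint8),cv2.MORPH_CLOSE,np.ones((3,3))),blue.astype(float)
E
python3 - <<'E'
from h import *
s,c=pickle.load(open("w2.pkl","rb"))
al,bl=cassmasks(c,(240,330,145,250)); print(al.sum(),bl.sum())
p0=np.r_[at(c,287,195,.03)[:2],-.3]; print(p0)
for nm,parts in (("both",[(BODY+GRIP,al),(GRIP,bl)]),("all",[(BODY+GRIP,al)]),("grip",[(GRIP,bl)])):
    r=fit(c,parts,p0,0); print(nm,r.x.round(4),r.fun)
    if nm=="both": b=r.x
R_=rot(s).as_matrix(); print("tool y ang",np.degrees(np.arctan2(R_[1,1],R_[0,1])),"cass y ang",np.degrees(b[2])+90)
g=place(np.array([[-.004,0,.0]]),b,0)[0]; print("grip centre",g,totool(s,g))
E
```

```text
2960 842.0
[ 0.45718336  0.37151145 -0.3       ]
both [ 0.4618  0.3693 -0.2903] 395.9058823529412
all [ 0.4618  0.3691 -0.289 ] 201.7019607843137
grip [ 0.4625  0.3687 -0.3081] 191.40392156862748
tool y ang 76.09507265038313 cass y ang 73.36956787116631
grip centre [0.45793776 0.37040472 0.        ] [  2.69419681   5.02433803 181.27912279]
```

apply_moves(commands=[{"dx": 2.5, "dy": 5, "dz": 35, "roll": 3}, {"dx": 2.5, "dy": 5, "dz": 70, "roll": 3}, {"dx": 2.5, "dy": 5, "dz": 105, "roll": 3}, {"dx": 2.5, "dy": 5, "dz": 135, "roll": 3}, {"dx": 2.5, "dy": 5, "dz": 152, "roll": 3}, {"dx": 2.5, "dy": 5, "dz": 160, "roll": 3}, {"dx": 2.5, "dy": 5, "dz": 162, "roll": 3}, {"dx": 2.5, "dy": 5, "dz": 162, "roll": 3}, {"dx": 2.5, "dy": 5, "dz": 162, "roll": 3}], jaw=0.1)

```text
t: 2.62
tool_pos: [0.46, 0.3699, 0.0206]
eef_rot: [0.001, 0.148, 0.989, 0.001]
contact_force: [-0.1, -0.2, 0.4]
finger_gap: 0.0469
finger_force: 0.0
```

apply_moves(commands=[{"dx": 0, "dy": 0, "dz": 0, "roll": 0}, {"dx": 0, "dy": 0, "dz": 0, "roll": 0}, {"dx": 0, "dy": 0, "dz": 0, "roll": 0}, {"dx": 0, "dy": 0, "dz": 0, "roll": 0}, {"dx": 0, "dy": 0, "dz": 0, "roll": 0}, {"dx": 0, "dy": 0, "dz": 0, "roll": 0}, {"dx": 0, "dy": 0, "dz": 0, "roll": 0}, {"dx": 0, "dy": 0, "dz": 0, "roll": 0}], jaw=-1)

```text
t: 3.28
tool_pos: [0.4603, 0.3695, 0.0208]
eef_rot: [0.001, 0.148, 0.989, 0.001]
contact_force: [-0.6, -0.7, 7.0]
finger_gap: 0.0181
finger_force: 60.0
```

apply_moves(commands=[{"dx": 0, "dy": 0, "dz": -8, "roll": 0}, {"dx": 0, "dy": 0, "dz": -30, "roll": 0}, {"dx": 0, "dy": 0, "dz": -65, "roll": 0}, {"dx": -15, "dy": -10, "dz": -100, "roll": 0}, {"dx": -42, "dy": -29, "dz": -130, "roll": -4}, {"dx": -72, "dy": -49, "dz": -155, "roll": -8}, {"dx": -102, "dy": -69, "dz": -170, "roll": -12}, {"dx": -132, "dy": -90, "dz": -180, "roll": -16}, {"dx": -162, "dy": -110, "dz": -180, "roll": -20}, {"dx": -192, "dy": -130, "dz": -180, "roll": -22}, {"dx": -214, "dy": -145, "dz": -180, "roll": -22}, {"dx": -223, "dy": -152, "dz": -180, "roll": -22}, {"dx": -223, "dy": -152, "dz": -180, "roll": -22}, {"dx": -223, "dy": -152, "dz": -180, "roll": -22}, {"dx": -223, "dy": -152, "dz": -180, "roll": -22}, {"dx": -223, "dy": -152, "dz": -180, "roll": -22}])

```text
t: 4.62
tool_pos: [0.627, 0.1604, 0.1993]
eef_rot: [-0.0, -0.045, 0.999, 0.001]
contact_force: [-0.2, 0.1, -1.5]
finger_gap: 0.0183
finger_force: 58.8
```

```bash
python3 - <<'E'
from h import *
from plant import arm
s,c=wrist(arm); print(s["t"],s["tool_pos"],s["eef_rot"],s["contact_force"],s["finger_gap"])
t=arm.camera("top")
cv2.imwrite("pics/w3.png",c["frame"][:,:,::-1]); pickle.dump((s,c,t),open("w3.pkl","wb"))
E
```

```text
4.6167 [0.6270035  0.16044677 0.19928883] [-4.09130976e-04 -4.50029642e-02  9.98986625e-01  5.36600926e-04] [-0.19473005  0.12433435 -1.53718524] 0.018337954743845836
```

View pics/w3.png

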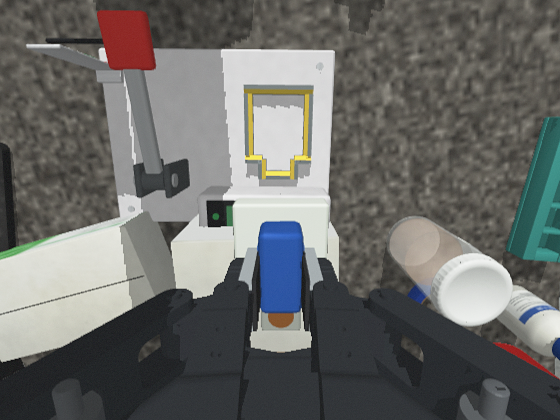

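The wrist view shows the cassette held straight: grip at (281,265), body blunt edge near row 197, columns 234–330. The yellow pocket outline spans about (245–313, 88–178), and the red pad is at (127,40).

```bash
cat >> h.py <<'E'
def outl(o,z): return np.array([[-32-o,-24-o,z],[24+o,-24-o,z],[24+o,-11-o,z],[40+o,-11-o,z],[40+o,11+o,z],[24+o,11+o,z],[24+o,24+o,z],[-32-o,24+o,z]])/1000.
def poly(c,P):
    m=np.zeros((420,560),np.uint8); cv2.fillPoly(m,[np.round(proj(c,P)*256).astype(np.int32)],255,cv2.LINE_AA,8); return m/255.
def pocketfit(c,m,p0,dz=0):
    f=lambda p: np.abs(poly(c,place(outl(5.5,23+dz),p,0))-poly(c,place(outl(1.5,19+dz),p,0))-m).sum()
    x=p0
    for k in range(3):
        r=minimize(f,x,method="Nelder-Mead",options=dict(initial_simplex=x+np.array([[0,0,0],[.006,0,0],[0,.006,0],[0,0,.1]])/(k+1),xatol=1e-5,fatol=.1)); x=r.x
    return r
def yellow(c,roi):
    h=hsv(c); g=np.zeros((420,560),bool); u0,u1,v0,v1=roi; g[v0:v1,u0:u1]=1
    return ((h[...,0]>20)&(h[...,0]<34)&(h[...,1]>110)&g).astype(float)
E
python3 - <<'E'
from h import *
s,c,t=pickle.load(open("w3.pkl","rb"))
m=yellow(c,(235,325,75,190)); p0=np.r_[at(c,279,128,.02)[:2],.09]
r=pocketfit(c,m,p0); print("wrist pocket",p0,r.x.round(4),r.fun,m.sum())
R_=rot(s).as_matrix(); print(R_.round(4)); print("tool x yaw+pi",np.arctan2(-R_[1,0],-R_[0,0]))
D=pickle.load(open("d0.pkl","rb"))["top"]; m=yellow(D,(215,245,180,220)); r2=pocketfit(D,m,r.x); print("top",r2.x.round(4),r2.fun,m.sum())
f=c["frame"].astype(int)
for u in (245,281,318): print(u,[(v,*f[v,u]) for v in range(188,236,2)])
print([(u,*f[212,u]) for u in range(226,340,3)])
# predictions in tool frame: tool +x = -cassette x
T=np.linalg.inv(np.array(c["view"])) 
def tp(P): return proj(c,rot(s).apply(np.array(P)/1000.)+s["tool_pos"])
for off in (0,2,-2):
  print(off,"body blunt top",tp([[32+off,-24,4.8],[32+off,24,4.8]]).round(1).tolist(),"bot",tp([[32+off,0,20.8]]).round(1).tolist(),"grip top blunt",tp([[24+off,0,-16.2]]).round(1).tolist(),"grip base",tp([[24+off,0,4.8]]).round(1).tolist())
E
```

```text
wrist pocket [0.56106912 0.15302696 0.09      ] [0.5626 0.1519 0.0762] 429.35686274509806 1258.0
[[-9.959e-01 -8.990e-02 -9.000e-04]
 [-8.990e-02  9.959e-01  1.000e-03]
 [ 8.000e-04  1.100e-03 -1.000e+00]]
tool x yaw+pi 0.09003678401879972
top [0.5608 0.1505 0.1186] 86.37647058823529 89.0
245 [(188, np.int64(215), np.int64(214), np.int64(215)), (190, np.int64(214), np.int64(215), np.int64(215)), (192, np.int64(219), np.int64(218), np.int64(218)), (194, np.int64(224), np.int64(224), np.int64(224)), (196, np.int64(238), np.int64(238), np.int64(238)), (198, np.int64(218), np.int64(222), np.int64(216)), (200, np.int64(216), np.int64(221), np.int64(213)), (202, np.int64(219), np.int64(223), np.int64(216)), (204, np.int64(236), np.int64(239), np.int64(233)), (206, np.int64(235), np.int64(238), np.int64(232)), (208, np.int64(220), np.int64(225), np.int64(217)), (210, np.int64(220), np.int64(225), np.int64(217)), (212, np.int64(220), np.int64(225), np.int64(216)), (214, np.int64(221), np.int64(225), np.int64(217)), (216, np.int64(220), np.int64(224), np.int64(216)), (218, np.int64(220), np.i
[... 4589 characters left out ...]
216)), (322, np.int64(219), np.int64(224), np.int64(216)), (325, np.int64(221), np.int64(224), np.int64(217)), (328, np.int64(179), np.int64(186), np.int64(175)), (331, np.int64(86), np.int64(84), np.int64(78)), (334, np.int64(93), np.int64(90), np.int64(85)), (337, np.int64(91), np.int64(89), np.int64(84))]
0 body blunt top [[232.2, 200.5], [331.0, 200.5]] bot [[281.4, 193.8]] grip top blunt [[281.9, 229.7]] grip base [[281.6, 216.3]]
2 body blunt top [[232.0, 196.5], [331.2, 196.4]] bot [[281.4, 190.1]] grip top blunt [[281.9, 225.2]] grip base [[281.6, 212.4]]
-2 body blunt top [[232.4, 204.5], [330.8, 204.5]] bot [[281.4, 197.5]] grip top blunt [[281.9, 234.1]] grip base [[281.6, 220.2]]
```

```bash
python3 - <<'E'
from h import *
s,c,t=pickle.load(open("w3.pkl","rb")); g=cv2.cvtColor(c["frame"],cv2.COLOR_RGB2GRAY).astype(float)
P=[]
for u in range(170,328,2):
    d=np.diff(g[35:65,u]); i=np.argmax(d); P.append(at(c,u,35+i+1,.012))
P=np.array(P); k=np.polyfit(P[:,1],P[:,0],1); res=P[:,0]-np.polyval(k,P[:,1]); ok=abs(res)<.002; k=np.polyfit(P[ok,1],P[ok,0],1); print("front edge yaw",-k[0],ok.sum(),len(ok))
yaw=-k[0]
Q=[]
for v in range(60,190,2):
    d=-np.diff(g[v,318:345]); i=np.argmax(d); Q.append(at(c,318+i+1,v,.012))
Q=np.array(Q); q=np.polyfit(Q[:,0],Q[:,1],1); res=Q[:,1]-np.polyval(q,Q[:,0]); ok=abs(res)<.002; q=np.polyfit(Q[ok,0],Q[ok,1],1); print("left edge yaw",q[0],ok.sum(),len(ok))
# corner -> reader (-75,100)
y=(q[0]*k[1]+q[1])/(1-q[0]*k[0]); x=k[0]*y+k[1]; print("corner",x,y)
h=hsv(c); 
for yw in (.075,.085,.095):
    org=np.array([x,y])-np.array([[np.cos(yw),-np.sin(yw)],[np.sin(yw),np.cos(yw)]])@[-.075,.1]; print(yw,"reader origin",org)
m=yellow(c,(235,325,75,190)); r=pocketfit(c,m,np.array([.5626,.1519,.085])); print(r.x,r.fun)
# robust: thicker tolerance, scan thresholds
H=hsv(c); gg=np.zeros_like(m); gg[75:190,235:325]=1
for smin in (80,110,140,170):
    mm=((H[...,0]>18)&(H[...,0]<36)&(H[...,1]>smin)&(gg>0)).astype(float); r=pocketfit(c,mm,np.array([.5626,.1519,.085])); print(smin,mm.sum(),r.x.round(4),r.fun)
o=c["frame"][:,:,::-1].copy(); o=cv2.resize(o[70:195,225:335],None,fx=4.8,fy=4.8,interpolation=cv2.INTER_NEAREST)
for oo,z in ((5.5,23),(1.5,19)):
    pp=(proj(c,place(outl(oo,z),r.x,0))-[224.5,69.5])*4.8; cv2.polylines(o,[pp.round().astype(np.int32)],True,(0,0,255),1)
cv2.imwrite("pics/ov.png",o)
E
```

```text
front edge yaw 0.08344906602085204 79 79
left edge yaw 0.08297031146339401 65 65
corner 0.4838502884399662 0.20053838853574185
0.075 reader origin [0.56613242 0.10643923]
0.085 reader origin [0.56706928 0.10726675]
0.095 reader origin [0.56799782 0.10810359]
[0.56263071 0.15183368 0.07634477] 430.81960784313725
80 1346.0 [0.5624 0.152  0.0873] 434.16078431372546
110 1258.0 [0.5626 0.1518 0.0763] 430.81960784313725
140 1144.0 [0.5631 0.152  0.0898] 456.4039215686275
170 412.0 [0.5631 0.1518 0.0889] 893.3607843137254
```

View pics/ov.png

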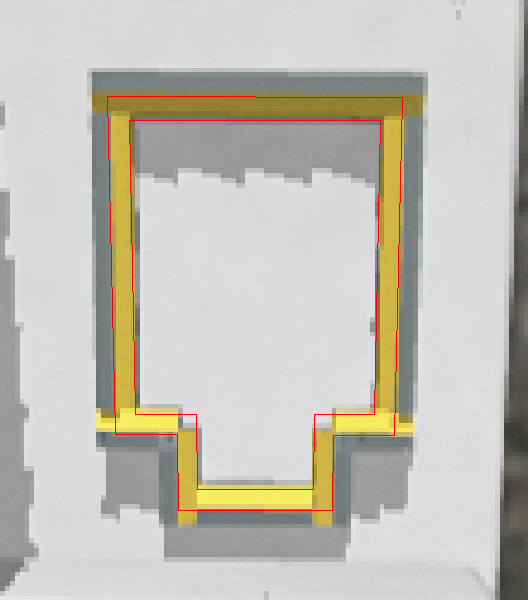

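The overlay shows the fitted outline following the yellow chamfer to within about half a pixel. The pocket is at about (0.562, 0.152), yaw 0.083, which agrees with the deck edges.

apply_moves(commands=[{"dx": 20, "dy": -1, "dz": 15, "roll": 0.4}, {"dx": 45, "dy": -2, "dz": 40, "roll": 0.4}, {"dx": 62, "dy": -2.8, "dz": 70, "roll": 0.4}, {"dx": 67.2, "dy": -2.8, "dz": 100, "roll": 0.4}, {"dx": 67.2, "dy": -2.8, "dz": 125, "roll": 0.4}, {"dx": 67.2, "dy": -2.8, "dz": 134, "roll": 0.4}, {"dx": 67.2, "dy": -2.8, "dz": 134, "roll": 0.4}, {"dx": 67.2, "dy": -2.8, "dz": 134, "roll": 0.4}, {"dx": 67.2, "dy": -2.8, "dz": 134, "roll": 0.4}, {"dx": 67.2, "dy": -2.8, "dz": 134, "roll": 0.4}, {"dx": 67.2, "dy": -2.8, "dz": 134, "roll": 0.4}, {"dx": 67.2, "dy": -2.8, "dz": 134, "roll": 0.4}])

```text
t: 5.72
tool_pos: [0.5622, 0.1496, 0.0663]
eef_rot: [0.001, -0.04, 0.999, 0.0]
contact_force: [0.5, -0.3, -1.6]
finger_gap: 0.0186
finger_force: 58.8
```

```bash
python3 - <<'E'
from h import *
from plant import arm
s=arm.get_state(); R_=rot(s).as_matrix(); print(s["t"],s["tool_pos"],s["contact_force"],"yaw",np.arctan2(-R_[1,0],-R_[0,0]),R_[2].round(4), "tool err",totool(s,[.5603,.1517,.065]))
E
```

```text
5.7167 [0.56220467 0.14955282 0.06627468] [ 0.54343562 -0.26418647 -1.60527978] yaw 0.0796810316866575 [-1.6e-03  5.0e-04 -1.0e+00] tool err [1.72978562 2.29131631 1.27305807]
```

apply_moves(commands=[{"dx": 1.8, "dy": 2.3, "dz": 0, "roll": -0.2}, {"dx": 1.8, "dy": 2.3, "dz": 0, "roll": -0.2}, {"dx": 1.8, "dy": 2.3, "dz": 4, "roll": -0.2}, {"dx": 1.8, "dy": 2.3, "dz": 8, "roll": -0.2}, {"dx": 1.8, "dy": 2.3, "dz": 12, "roll": -0.2}, {"dx": 1.8, "dy": 2.3, "dz": 16, "roll": -0.2}, {"dx": 1.8, "dy": 2.3, "dz": 20, "roll": -0.2}, {"dx": 1.8, "dy": 2.3, "dz": 20, "roll": -0.2}, {"dx": 1.8, "dy": 2.3, "dz": 20, "roll": -0.2}, {"dx": 1.8, "dy": 2.3, "dz": 20, "roll": -0.2}])

```text
t: 6.55
tool_pos: [0.5597, 0.1515, 0.0453]
eef_rot: [0.0, -0.042, 0.999, -0.0]
contact_force: [-0.6, 0.9, -0.6]
finger_gap: 0.0181
finger_force: 58.8
```

```bash
python3 - <<'E'
from h import *
from plant import arm
s,c=wrist(arm); R_=rot(s).as_matrix(); print(s["t"],s["tool_pos"],s["contact_force"],"yaw",np.arctan2(-R_[1,0],-R_[0,0]),R_[2].round(4), "tool err",totool(s,[.5603,.1517,.033]))
cv2.imwrite("pics/w4.png",c["frame"][:,:,::-1]); pickle.dump((s,c),open("w4.pkl","wb"))
E
```

```text
6.55 [0.55966195 0.15151554 0.04528638] [-0.58100094  0.9408065  -0.61646218] yaw 0.08332452094063471 [-0. -0. -1.] tool err [-0.65058203  0.13101002 12.28641099]
```

View pics/w4.png

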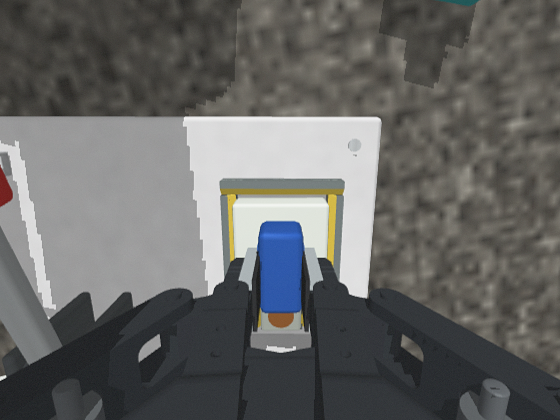

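The view shows the cassette centred over the pocket, body columns 233–329 inside walls 221–344. I'm lowering it.

apply_moves(commands=[{"dx": -0.5, "dy": 0.4, "dz": 2, "roll": 0}, {"dx": -0.5, "dy": 0.4, "dz": 4, "roll": 0}, {"dx": -0.5, "dy": 0.4, "dz": 6, "roll": 0}, {"dx": -0.5, "dy": 0.4, "dz": 8, "roll": 0}, {"dx": -0.5, "dy": 0.4, "dz": 10, "roll": 0}, {"dx": -0.5, "dy": 0.4, "dz": 11.5, "roll": 0}, {"dx": -0.5, "dy": 0.4, "dz": 12.5, "roll": 0}, {"dx": -0.5, "dy": 0.4, "dz": 12.5, "roll": 0}, {"dx": -0.5, "dy": 0.4, "dz": 12.5, "roll": 0}])

```text
t: 7.35
tool_pos: [0.5599, 0.152, 0.0328]
eef_rot: [-0.0, -0.042, 0.999, -0.0]
contact_force: [-0.8, -1.3, 0.9]
finger_gap: 0.0185
finger_force: 59.1
```

apply_moves(commands=[{"dx": 0, "dy": 0, "dz": 1, "roll": 0}, {"dx": 0, "dy": 0, "dz": 1.5, "roll": 0}, {"dx": 0, "dy": 0, "dz": 1.5, "roll": 0}, {"dx": 0, "dy": 0, "dz": 1.5, "roll": 0}])

```text
t: 7.68
tool_pos: [0.5599, 0.1519, 0.0327]
eef_rot: [-0.0, -0.042, 0.999, 0.0]
contact_force: [-6.1, -1.6, 15.9]
finger_gap: 0.0188
finger_force: 61.1
```

apply_moves(commands=[{"dx": 0, "dy": 0, "dz": 0, "roll": 0}, {"dx": 0, "dy": 0, "dz": -0.5, "roll": 0}, {"dx": 0, "dy": 0, "dz": -1, "roll": 0}, {"dx": 0, "dy": 0, "dz": -1, "roll": 0}, {"dx": 0, "dy": 0, "dz": -1, "roll": 0}, {"dx": 0, "dy": 0, "dz": -8, "roll": 0}, {"dx": 0, "dy": 0, "dz": -30, "roll": 0}, {"dx": 0, "dy": 0, "dz": -65, "roll": 0}, {"dx": 0, "dy": 0, "dz": -100, "roll": 0}, {"dx": 0, "dy": 0, "dz": -120, "roll": 0}, {"dx": 0, "dy": 0, "dz": -120, "roll": 0}, {"dx": 0, "dy": 0, "dz": -120, "roll": 0}, {"dx": 0, "dy": 0, "dz": -120, "roll": 0}], jaw=0)

```text
t: 8.77
tool_pos: [0.5594, 0.1518, 0.1507]
eef_rot: [-0.001, -0.042, 0.999, -0.0]
contact_force: [-0.2, 0.9, -1.0]
finger_gap: 0.0428
finger_force: 0.0
```

```bash
python3 - <<'E'
from h import *
from plant import arm
s,c=wrist(arm); print(s["t"],s["tool_pos"],s["finger_gap"])
cv2.imwrite("pics/w5.png",c["frame"][:,:,::-1]); pickle.dump((s,c),open("w5.pkl","wb"))
E
```

```text
8.7667 [0.55935573 0.15180328 0.15074329] 0.042815734550339546
```

View pics/w5.png

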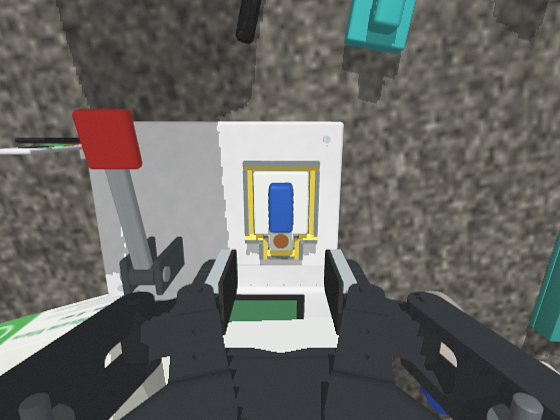

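The cassette lies evenly inside the pocket walls at (281,210), let go. The red pad's top is centred near (107,137).

```bash
python3 - <<'E'
from h import *
s,c=pickle.load(open("w5.pkl","rb")); h=hsv(c); red=(((h[...,0]<6)|(h[...,0]>174))&(h[...,1]>150)&(h[...,2]>80)); red[:,200:]=0; red[:80]=0; red[200:]=0
v,u=np.nonzero(red); print(u.min(),u.max(),v.min(),v.max(),len(u))
yw=.0835; Rr=np.array([[np.cos(yw),-np.sin(yw)],[np.sin(yw),np.cos(yw)]]); O=np.array([.5669,.1071])
# fit pad as box 38x34, tilted 0.25, thickness unknown ~10
def mdl(p,th=.010):
    a=.25; P=box(-19,19,-17,17,-th*1000,0); Ry=np.array([[np.cos(a),0,np.sin(a)],[0,1,0],[-np.sin(a),0,np.cos(a)]]); return [P@Ry.T]
best=None
for th in (.006,.01,.014):
    B=mdl(None,th); f=lambda p: np.abs(render(c,B,[p[0],p[1],yw],.094)-red).sum()
    p0=at(c,107,137,.094)[:2]; r=minimize(f,p0,method="Nelder-Mead",options=dict(initial_simplex=p0+np.array([[0,0],[.006,0],[0,.006]]))); print(th,r.x,r.fun,"reader frame",Rr.T@(r.x-O),"tool",totool(s,[*r.x,.094]))
# seated check
al,bl=cassmasks(c,(255,308,160,258)); 
for z in (.012,.016,.02): r=fit(c,[(GRIP,bl)],np.array([.5622,.1519,.083]),z); print("cass",z,r.x.round(4),r.fun)
E
```

```text
63 141 109 168 3386
0.006 [0.51093054 0.03865935] 454.2509803921568 reader frame [-0.06148261 -0.06353417] tool [  57.62217578 -108.70263743   56.83105992]
0.01 [0.5120181 0.037889 ] 679.6392156862745 reader frame [-0.06046309 -0.06439255] tool [  56.60259301 -109.56093408   56.83013416]
0.014 [0.51275703 0.03709307] 901.356862745098 reader frame [-0.05979312 -0.06524733] tool [  55.93254846 -110.41566041   56.82959125]
cass 0.012 [0.5627 0.1517 0.1137] 236.06666666666666
cass 0.016 [0.5615 0.1518 0.1335] 278.6941176470588
cass 0.02 [0.5607 0.1517 0.1332] 322.6823529411765
```

The pad is at reader (-61, -64) mm, top at 94 mm. I'm shutting the fingers and moving above it.

apply_moves(commands=[{"dx": 15, "dy": -25, "dz": 0, "roll": 0}, {"dx": 30, "dy": -55, "dz": 0, "roll": 0}, {"dx": 45, "dy": -85, "dz": 0, "roll": 0}, {"dx": 56, "dy": -104, "dz": 0, "roll": 0}, {"dx": 58, "dy": -109, "dz": 0, "roll": 0}, {"dx": 58, "dy": -109, "dz": 10, "roll": 0}, {"dx": 58, "dy": -109, "dz": 30, "roll": 0}, {"dx": 58, "dy": -109, "dz": 35, "roll": 0}, {"dx": 58, "dy": -109, "dz": 35, "roll": 0}, {"dx": 58, "dy": -109, "dz": 35, "roll": 0}], jaw=-1)

```text
t: 9.65
tool_pos: [0.5112, 0.0396, 0.1156]
eef_rot: [-0.001, -0.042, 0.999, -0.0]
contact_force: [1.2, 0.1, 0.5]
finger_gap: 0.0002
finger_force: 0.0
```

apply_moves(commands=[{"dx": 0, "dy": 0, "dz": 10, "roll": 0}, {"dx": 0, "dy": 0, "dz": 18, "roll": 0}, {"dx": 0, "dy": 0, "dz": 26, "roll": 0}, {"dx": 0, "dy": 0, "dz": 32, "roll": 0}, {"dx": 0, "dy": 0, "dz": 38, "roll": 0}, {"dx": 0, "dy": 0, "dz": 42, "roll": 0}, {"dx": 0, "dy": 0, "dz": 44, "roll": 0}, {"dx": 0, "dy": 0, "dz": 44, "roll": 0}, {"dx": 0, "dy": 0, "dz": 44, "roll": 0}])

```text
t: 10.4
tool_pos: [0.5106, 0.0385, 0.0721]
eef_rot: [-0.001, -0.042, 0.999, -0.0]
contact_force: [-4.5, 0.1, 6.0]
finger_gap: -0.0001
finger_force: 2.7
```

```bash
python3 - <<'E'
from h import *
from plant import arm
s,c=wrist(arm); print(s["t"],s["tool_pos"],s["contact_force"])
t=arm.camera("scene"); t2=arm.camera("top"); pickle.dump((s,c,t,t2),open("w6.pkl","wb"))
a=cv2.resize(t["frame"][160:240,215:325],(560,407),interpolation=cv2.INTER_CUBIC)
o=np.hstack([cv2.resize(a,(400,300)),cv2.resize(c["frame"],(400,300))]); cv2.imwrite("pics/w6.png",o[:,:,::-1])
E
```

```text
10.4 [0.51061119 0.03845826 0.07206103] [-4.45786342  0.05158172  6.04789223]
```

View pics/w6.png

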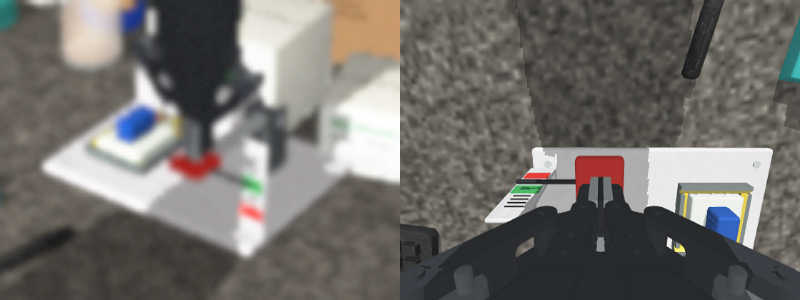

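The pointer sits in the upper part of the green band with the pad still 5 mm above level, so I'm pushing a little further. The cassette is undisturbed.

apply_moves(commands=[{"dx": 0, "dy": 0, "dz": 2, "roll": 0}, {"dx": 0, "dy": 0, "dz": 4, "roll": 0}, {"dx": 0, "dy": 0, "dz": 4.5, "roll": 0}, {"dx": 0, "dy": 0, "dz": 4.5, "roll": 0}, {"dx": 0, "dy": 0, "dz": 4.5, "roll": 0}, {"dx": 0, "dy": 0, "dz": 4.5, "roll": 0}, {"dx": 0, "dy": 0, "dz": 4.5, "roll": 0}, {"dx": 0, "dy": 0, "dz": 4.5, "roll": 0}, {"dx": 0, "dy": 0, "dz": 4.5, "roll": 0}])

```text
t: 11.3
tool_pos: [0.5107, 0.0384, 0.0679]
eef_rot: [-0.001, -0.042, 0.999, 0.0]
contact_force: [-4.5, 0.1, 6.1]
finger_gap: 0.0001
finger_force: 3.1
```

```bash
python3 - <<'E'
from h import *
from plant import arm
s,c=wrist(arm); print(s["t"],s["tool_pos"],s["contact_force"])
t=arm.camera("scene")
a=cv2.resize(t["frame"][180:230,255:305],(400,400),interpolation=cv2.INTER_CUBIC); b=cv2.resize(c["frame"][190:350,80:240],(400,400),interpolation=cv2.INTER_CUBIC)
cv2.imwrite("pics/w7.png",np.hstack([a,b])[:,:,::-1])
E
```

```text
11.3 [0.51074004 0.03843075 0.06786334] [-4.5446177   0.0866288   6.10885626]
```

View pics/w7.png

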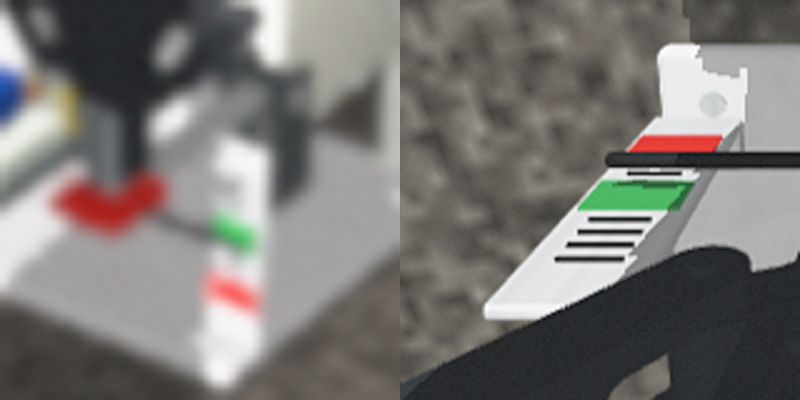

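The scene view shows the pointer meeting the green band. The fingertip height of 67.9 mm corresponds to about 0.24 rad, with 6 N on the lever. In the wrist crop the pointer looks offset only because of parallax.

```bash
python3 -c "
from plant import arm
print(arm.sign_off())"
```

```text
the job is handed in; nothing more can be done
None
```

I put the cassette flat in the pocket and let go, and the fingers are holding the lever near half travel (about 0.24 rad, 6 N). I handed the job in at about 11 s; the sign-off returned no verdict.

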